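# Hold a bath fizzer up to the video-call tablet with tongs

## Robot

A 7-joint arm with a two-finger parallel gripper is mounted at the origin on the work surface. World frame = base frame: x ahead of the robot, y to its left, z up, the work surface at z = 0. Lengths are in mm, angles in rad, forces in N, time in s.
With the tool pointing down it reaches from about 425 to 1025 mm from the base axis. Payload 9.4 kg.
Tool frame: the origin (TCP) lies midway between the tips of the shut fingers; the grasp point (between the pads) lies 19 mm behind it; x points along the fingers, z is the direction in which the jaws open and shut, and the axes are right-handed (so a half turn about x gives the same grasp; the last joint's range is limited). The gripper opens to 85 mm and grips with 20 to 120 N. Pads are 22 mm wide; open, the fingers measure 114 mm over their backs; the gripper's body (76 mm by 85 mm) begins 54 mm behind the grasp point. The pads swing forward as they close: fully open they stand 13 mm farther back than shut.
Start: joints at [1.028, 0.599, -0.003, 1.599, 0.002, 0.943, -0.08], TCP at [325.616, -647.764, 231.275] pointing down, gripper open.
Joint ranges: [-2.57, 2.57], [-0.35, 1.97], [-1.29, 1.29], [0.11, 2.56], [-1.05, 4.19], [0.11, 1.86], [-2.63, 2.63]. Speed limits (rad/s): [2.22, 2.22, 3.01, 3.01, 3.14, 3.14, 3.14].

## Interface

Orientations are given as a unit quaternion [x, y, z, w].
In Python, from cell import arm gives the robot as it stands.
- The arm moves only by the tool carry_out, never from a script. Its argument "moves" is a list that holds one entry, the list of rows, each a list of 5 numbers: the shift along the tool's x, y, z in m, then the turn about the tool's x in degrees, then the closure in counts, from 0 (fully open) to 255 (shut). A call has 1 to 20 rows; each row shifts and turns the commanded pose from where the row before left it, along the tool's axes as they then stand; what a row does not reach is not made up. A row lasts 1/12 s, in which the tool goes at most 41.7 mm and 7.16 degrees, less where a joint would pass 70% of its speed; a pose out of reach is approached as far as the arm can. A call with a gripper value outside its range is refused whole. The fingers move at their own pace and stop on an object; "squeeze" is the grip in N (left out, the last holds). Time passes only in rows, so rows that do not move let the fingers close. It gives the time, the measured TCP pose, the force and the opening at its end, in the units of the state.
- arm.read_state(): the state, without advancing time (a new reading comes with each control period).
- arm.grab_frame(name): name is "scene" or "top"; returns a dict with "frame" (384x512x3 uint8, red, green, blue), "fx", "fy", "cx", "cy" (pixels), "k1" (the pictures are not rectified: a ray, as slopes to the right and down, at radius r is drawn at 1 + k1 r^2 times it, then the intrinsics apply), "R" (3x3) and "t" (3): a world point X has camera coordinates R X + t. Camera axes: x right, y down, z forward; pixel columns grow to the right and rows downward; lengths in mm; the calibration is good to about 2 mm. A picture is of the moment at which its call begins. There is no depth.
- arm.close_job(): hands the job in, once; it reports no verdict.
The state is a dict: "clock": time; "qpos": joint angles; "dq": joint speeds; "effort": joint torques, N m; "tool_pos": TCP position; "tcp_rot": TCP orientation; "force": force on the tool from outside, world axes, zero at the start; "moment": the same for the moment, N m; "opening": finger opening in mm.
Only numpy, scipy, OpenCV 4.12 (cv2) and the standard library are available. Lean on these libraries where they do the work, as an engineer would, in place of code of your own. Each camera call takes 0.05 s, during which the arm holds its last target. There are 200 camera calls.

## Task

A customer is on a video call on the shop's tablet: stand the tablet upright and swivel it so that its camera looks straight at the cake stand, then let go of it. Then pick up the kitchen tongs, take the pink bath fizzer off the cake stand with them (the gripper itself must never touch a fizzer) and hold it up still, at lens height, about 25 cm straight in front of the camera. Leave the tablet as set and the other fizzers and goods where they are; the program finishes while the robot is still holding the tongs with the fizzer up in them.

Things in the scene. Friction and masses are not known exactly. Their poses are not given: they have to be found in the camera images.
- tablet_stand: The tablet stand's round black foot (160 mm across, 12 mm high), bolted to the counter. Origin at the centre of its underside; the vertical swivel axis passes through it. It carries the tablet and does not move; only its two joints do.
- tablet_swivel (a joint): Swivel of the tablet about the vertical axis over the foot, rad, positive anticlockwise from above, from -1.5 to 1.5. Zero says nothing about the cake stand: the foot itself is mounted at a different yaw each time. It stays where it is left (friction about 0.2 N m).
- tablet_tilt (a joint): Tilt of the tablet about its level hinge, rad: 0 is upright, positive leans its top back (screen turned up), from -0.25 to 0.8. It stays where it is left (friction about 0.35 N m, plus a little gravity).
- tablet_hinge (a point): Point on the tilt hinge, behind the tablet's middle, 132 mm above the counter, 26 mm behind the swivel axis. Axes are the tablet's own: x out of its back, y along its long side (the level hinge line), z up its short side. From here the white case spans x -29 to -15, y -127 to 127, z -90 to 90 mm; at the back only the middle 80 x 80 mm carries the mount.
- tablet_camera (a point): The camera, a small black dot in the top border of the screen, 10 mm below the middle of the top edge, at x -30, y 0, z +80 mm from tablet_hinge; same axes: it looks along its own -x. 212 mm above the counter when upright. The case's top rim (14 mm thick) is free front and back, to be pinched from above beside the camera, or pushed.
- cake_stand: White ceramic cake stand, fixed, 100 mm high, flat round top 290 mm across and 12 mm thick without a rim, foot 140 mm across. Origin at the centre of its underside. Its x axis points away from the robot, turned up to 20 degrees; the three fizzers stand in a row along its y axis, about 82 mm apart, the middle one at its centre.
- cake_stand_top (a point): Centre of the cake stand's top surface, 100 mm above the counter.
- fizzer_pink: The pink bath fizzer to take: hard pressed round tablet 42 mm across with straight upright sides from 6 to 26 mm height and a domed top, 38 mm high, about 70 g. Origin at the centre of its flat underside, z up. It stands at any of the three places of the row.
- fizzer_cream: Cream-coloured bath fizzer, same shape; stays on the stand.
- fizzer_green: Green bath fizzer, same shape; stays on the stand.
- board: Light wooden board 270 x 120 x 12 mm, fixed, on which the tongs lie. Origin at the centre of its underside.
- tongs: Spring kitchen tongs, steel and teal silicone, 145 g, 28 mm high, lying on their side so the two arms spread level and are squeezed together from above. Origin at the pivot, on the underside; x along the middle line to the jaws, y to the left arm, z up. Teal grip sleeves from 60 to 140 mm, 57 mm over both arms at 100 mm. Balance point 85 mm from the pivot; loop 33 mm behind it.
- tongs_right: Right arm of the tongs, origin on its pivot, 8 mm right of the tongs' origin.
- tongs_left: Left arm, origin on its pivot 8 mm left of the tongs' origin; splayed 0.155 rad when open. The arms move in mirror image and spring open. Squeezed 100 mm from the pivot they start to close at 4 N, at 53 mm over the sleeves push back 5 N (enough to carry them still open), and meet the fizzer at about 40 mm against 9 N; half of what is squeezed beyond presses on it: 25 to 30 N is right.
- tongs_jaw (a point): Point midway between the two cupped jaws, 193 mm along x from the pivot, 14 mm above the underside: the fizzer belongs here. The jaws end at 212 mm; open they are about 70 mm apart inside and 88 mm over their outsides.
- candle: Amber glass candle jar with a wooden lid, 68 mm across, 75 mm high, beyond the board. Leave.
- tea_tin: Round tea tin with a red band, 72 mm across, 115 mm high, beyond the board. Leave.
- mug: Blue mug, 80 mm across, 90 mm high, at the left near the robot. Leave.
- lotion: White lotion bottle, 48 mm across, 130 mm high, at the left. Leave.
- books: Flat stack of two books, 130 x 190 mm, 40 mm high, at the right near the robot. Leave.
Not all that is in view belongs to the job. There is more than one size of the fizzer_pink; the one meant has the size given above.

How it is judged (in metres and radians):
On the way, in this order (a step that is already met when the one before it is completed fails the run):
1. the tablet stands upright (within 5 degrees), its camera aimed at the middle of the cake stand (within 6 cm sideways), and the robot has let go of it (value of joint tablet_tilt between -0.09 and 0.09 rad and y of cake_stand_top in the frame of tablet_camera between -0.06 and 0.06 m and x of cake_stand_top in the frame of tablet_camera below -0.1 m and contact force between the fingers and tablet_stand below 0.2 N), for 0.3 s.
2. the tongs are lifted off the board in the gripper (height (world z) of tongs above 0.07 m and contact force between the fingers and tongs above 1 N), for 0.2 s.
3. the pink fizzer is lifted off the cake stand between the jaws of the tongs (contact force between fizzer_pink and tongs_left above 0.3 N and contact force between fizzer_pink and tongs_right above 0.3 N and contact force between the fingers and tongs above 1 N and contact force between fizzer_pink and cake_stand below 0.05 N and height (world z) of fizzer_pink above 0.125 m), for 0.2 s.
At the end, for the whole second after the job is handed in: Tablet upright (5 deg), camera aimed at the stand's middle (6 cm sideways); gripper holds the tongs in the air, both jaws grip the pink fizzer, still, 15-35 cm before the camera, within 6 cm sideways, underside 8 cm below to 5 cm above the lens; other fizzers within 2 cm of their places (all of step 1 and contact force between fizzer_pink and tongs_left above 0.3 N and contact force between fizzer_pink and tongs_right above 0.3 N and contact force between the fingers and tongs above 1 N and contact force between fizzer_pink and cake_stand below 0.05 N and x of fizzer_pink in the frame of tablet_camera between -0.35 and -0.15 m and y of fizzer_pink in the frame of tablet_camera between -0.06 and 0.06 m and z of fizzer_pink in the frame of tablet_camera between -0.08 and 0.05 m and height (world z) of fizzer_pink above 0.13 m and height (world z) of tongs above 0.1 m and linear speed of fizzer_pink below 0.04 m/s and contact force between tongs and tablet_stand below 0.2 N and contact force between fizzer_pink and tablet_stand below 0.1 N and distance of each of fizzer_cream, fizzer_green from where it was at the start of the episode below 0.02 m); the arm keeps its last pose, push and grip.
It fails at once if the gripper or arm touches a fizzer (contact force between any of the fingers, the arm and fizzer_pink above 0.5 N or contact force between any of the fingers, the arm and fizzer_cream above 0.5 N or contact force between any of the fingers, the arm and fizzer_green above 0.5 N).
It fails at once if another fizzer is pushed more than 2 cm or knocked over (distance of any of fizzer_cream, fizzer_green from where it was at the start of the episode above 0.02 m or angle between any of fizzer_cream, fizzer_green's own z axis and vertical above 0.5 rad).
It fails at once if other goods on the counter are pushed more than 3 cm or knocked over (distance of any of candle, tea_tin, mug, lotion, books from where it was at the start of the episode above 0.03 m or angle between any of candle, tea_tin, mug, lotion, books's own z axis and vertical above 0.5 rad).
It also fails if it takes over 72 s, if anything falls off the work surface, if the arm or the gripper's body presses on something with over 40 N, if the wrist force passes 120 N, or if a joint passes its speed limit or range.

## Working session

There is one attempt and no reset: what is moved stays moved. The work goes in short steps, Python scripts to look and compute and a tool call to move; the robot and the scene stay as the last step left them, time stands still between calls to the robot, and variables do not carry over. Pictures are saved under pics/ and viewed, about 8 in all and at most 12, crops included, and the job is handed in when it is done.

Besides the shell and the picture viewer there is one more tool, called after ">>>" as name(argument=value, ...) on one line, values as JSON. carry_out: Moves the arm, as the interface text tells. Its arguments: {"type":"object","properties":{"moves":{"type":"array","items":{"type":"array","items":{"type":"array","items":{"type":"number"}}}},"squeeze":{"type":"number"}},"required":["moves"]}

```bash
mkdir -p pics; ls
cat > h.py <<'E'
import numpy as np, cv2
from cell import arm
from scipy.spatial.transform import Rotation as Ro
def grab(n):
    f=arm.grab_frame(n); return f
def save(f,name,crop=None,s=1):
    im=f["frame"][:,:,::-1]
    if crop: im=im[crop[1]:crop[3],crop[0]:crop[2]]
    im=cv2.resize(im,None,fx=s,fy=s,interpolation=cv2.INTER_CUBIC); cv2.imwrite("pics/"+name,im)
def ray(f,u,v):
    K=np.array([[f["fx"],0,f["cx"]],[0,f["fy"],f["cy"]],[0,0,1.]])
    p=cv2.undistortPoints(np.array([[[u,v]]],float),K,np.array([f["k1"],0,0,0,0.]))[0,0]
    R=np.array(f["R"]);t=np.array(f["t"]); return -R.T@t, R.T@np.array([p[0],p[1],1])
def at_z(f,u,v,z):
    c,d=ray(f,u,v); return c+d*(z-c[2])/d[2]
def proj(f,X):
    R=np.array(f["R"]);t=np.array(f["t"])
    K=np.array([[f["fx"],0,f["cx"]],[0,f["fy"],f["cy"]],[0,0,1.]])
    return cv2.projectPoints(np.atleast_2d(np.array(X,float)),cv2.Rodrigues(R)[0],t,K,np.array([f["k1"],0,0,0,0.]))[0][:,0]
E
python3 - <<'E'
from h import *
for n in("top","scene"):
    f=grab(n); np.save(n+"0.npy",f,allow_pickle=True); save(f,n+"0.png",s=1.5)
    c,d=ray(f,256,192); print(n,c,d,f["fx"],f["k1"])
s=arm.read_state();print(s)
E
```

```text
pics
top [ 374.14424917   42.07671329 1524.55652668] [ 0.09722381  0.03149589 -0.99512786] 361.3410511330316 -0.019991324442141883
scene [970.13355119 687.2712486  768.67126475] [-0.45432259 -0.66959504 -0.58784585] 350.93603006179944 -0.03727803575331302
{'clock': 0.1, 'qpos': array([ 1.02825157,  0.60009532, -0.0024923 ,  1.60005886,  0.00180171,
        0.94287039, -0.07980721]), 'dq': array([ 0.00146606, -0.00038687,  0.00013001, -0.00062855,  0.00043547,
        0.00099233, -0.00035555]), 'effort': array([ 4.50477484e-03, -7.77996969e+01,  1.56910200e+00, -2.58627677e+01,
        1.25005364e-02,  5.44343973e-03,  6.38852453e-05]), 'tool_pos': array([ 325.42598469, -647.39254664,  230.46456819]), 'tcp_rot': array([ 0.37129855,  0.60236868, -0.37086918,  0.60145275]), 'force': array([ 0.58487893, -0.80491678, -0.20676991]), 'moment': array([-0.01554035,  0.01744877, -0.01071228]), 'opening': 85.20467957204036}
```

View pics/top0.png

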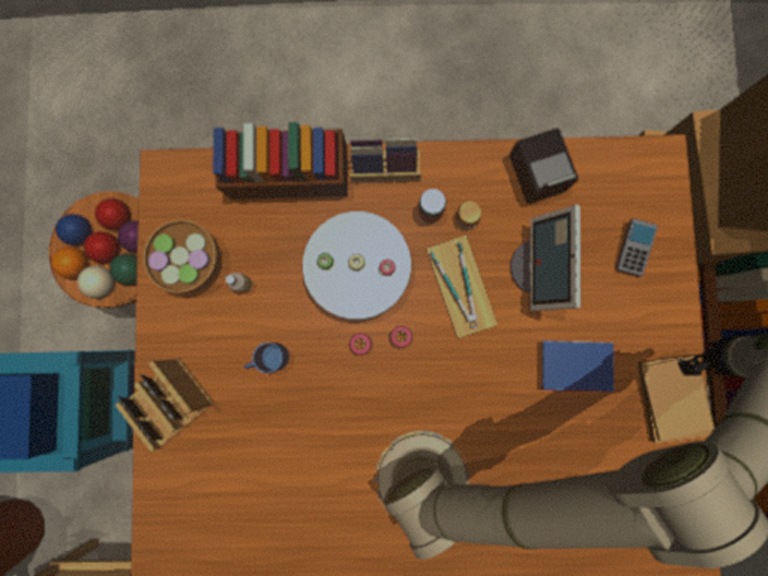

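View pics/scene0.png

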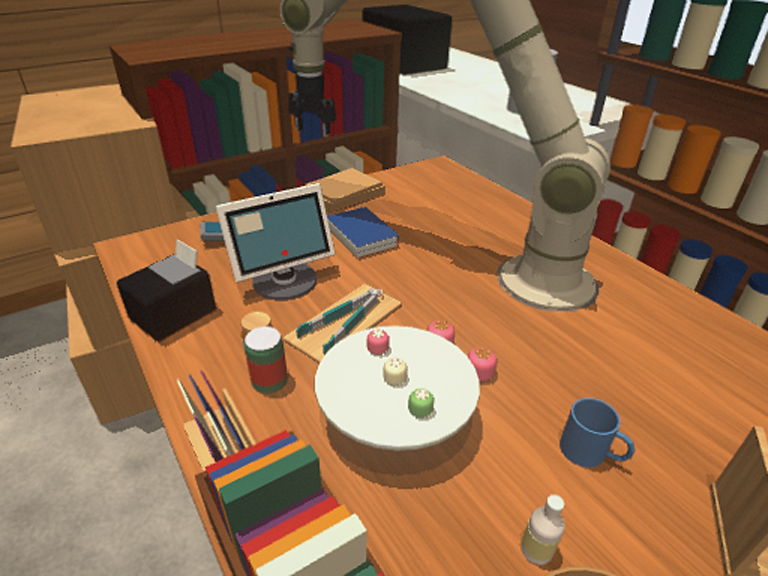

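The top view shows the cake stand at (357,265) with pink at (387,267), cream at (357,261) and green at (325,261). The tongs are on the board at (460,285), and the tablet leans back at (555,258), facing left. There are three pink candidates: (387,267) on the stand, and (360,344) and (401,337) on the counter. The one on the stand fits, since it stands in the row. I'll confirm it in enlarged crops.

Run:
```python
from h import *
f=np.load("top0.npy",allow_pickle=True).item(); g=np.load("scene0.npy",allow_pickle=True).item()
save(f,"topc.png",(195,125,395,250),4); save(g,"scc.png",(130,110,340,270),3.75)
```

```text
(no output)
```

View pics/topc.png

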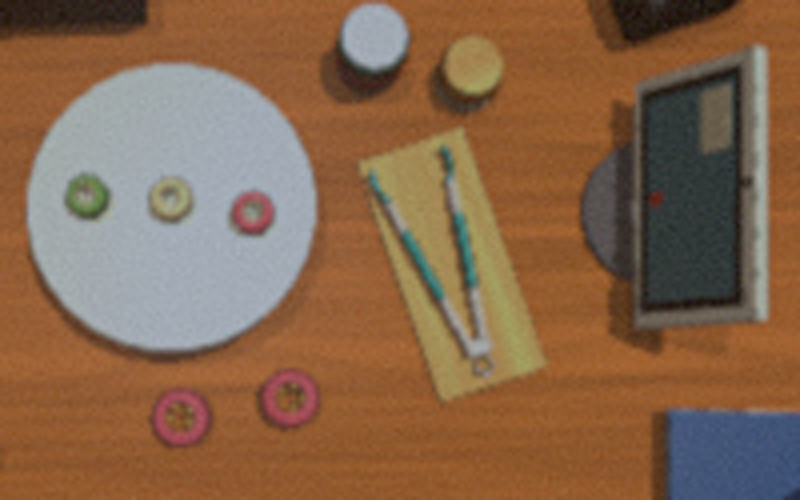

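View pics/scc.png

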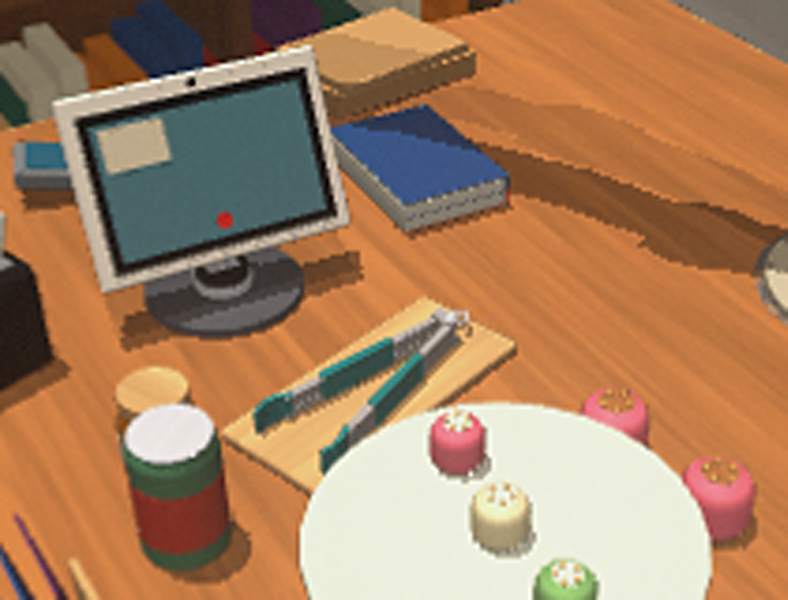

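```bash
cat > m.py <<'E'
from h import *
from scipy.optimize import least_squares
f=np.load("top0.npy",allow_pickle=True).item(); g=np.load("scene0.npy",allow_pickle=True).item()
T=lambda x,y:((x+.5)/4-.5+195,(y+.5)/4-.5+125)
S=lambda x,y:((x+.5)/3.75-.5+130,(y+.5)/3.75-.5+110)
np.set_printoptions(precision=1,suppress=True)
B=np.array([at_z(f,*T(*p),100)[:2] for p in[(27,207),(317,207),(172,62),(172,352)]])
r=least_squares(lambda q:np.hypot(*(B-q[:2]).T)-q[2],[700,0,145]).x; print("stand",r)
for n,p,ps in[("green",(87,197),None),("cream",(170,200),(502,493)),("pink",(253,213),(459,422))]:
    print(n,at_z(f,*T(*p),134)[:2], at_z(g,*S(*ps),136)[:2] if ps else "")
for n,p in[("pinkA",(181,418)),("pinkB",(290,398))]: print(n,at_z(f,*T(*p),45)[:2])
print("board",[at_z(f,*T(*p),12)[:2] for p in[(360,163),(463,127),(547,365),(443,402)]])
for n,p in[("loop",(483,375)),("piv",(481,348)),("tipL",(373,175)),("tipR",(446,150)),("sleeveL",(422,267)),("sleeveR",(465,250))]: print(n,at_z(f,*T(*p),38)[:2])
for n,p in[("tipR",(262,412)),("tipL",(330,455)),("piv",(452,318))]: print("scene",n,at_z(g,*S(*p),38)[:2])
print("books",[at_z(f,*T(*p),40)[:2] for p in[(667,410)]],"tin",at_z(f,*T(374,36),115)[:2],"candle",at_z(f,*T(473,66),75)[:2])
def tab(q,pts):
    h=np.array([q[0],q[1],0])+Ro.from_euler('z',q[2]).apply([26,0,132])
    return h+(Ro.from_euler('z',q[2])*Ro.from_euler('y',q[3])).apply(pts)
P=np.array([[-30,0,80],[-29,127,90],[-29,-127,90],[-29,127,-90],[-29,-127,-90]],float)
ms=np.array([S(191,82),S(55,102),S(314,47),S(105,292),S(349,220)]); mt=np.array([T(747,183)])
foot=lambda q:np.r_[q]
def res(q):
    X=tab(q,P); return np.r_[(proj(g,X)-ms).ravel(),(proj(f,X[:1])-mt).ravel()]
best=least_squares(res,[650,-430,-1.57,.3]); q=best.x
print("tablet",q[:2],np.round(q[2:],3),"res",best.fun)
X=tab(q,P);print("cam,corners",X)
d=r[:2]-q[:2];print("aim yaw",np.arctan2(-d[1],-d[0]),"dist",np.hypot(*d))
E
python3 m.py
```

```text
stand [579.4 158.9 145.1]
green [585.1 238.6] 
cream [579.9 157.8] [582.8 156.8]
pink [564.9  77.5] [567.7  78.7]
pinkA [368.6 158.3]
pinkB [385.9  46.8]
board [array([631.8, -34.1]), array([ 667.4, -144.6]), array([ 413.1, -222.2]), array([ 377.7, -112.2])]
loop [ 404.  -151.6]
piv [ 431.7 -150.7]
tipL [614.4 -45.8]
tipR [ 638.6 -122.7]
sleeveL [516.9 -93.2]
sleeveR [ 533.3 -138.3]
scene tipR [ 641.  -114.8]
scene tipL [617.5 -36.6]
scene piv [ 430.8 -143.6]
books [array([ 363.1, -337.7])] tin [742. -47.] candle [ 718.2 -149.6]
tablet [ 570.9 -352. ] [-1.6  0.3] res [ 0.5  0.  -0.   0.   0.1 -1.  -0.2  0.1 -0.1  0.4 -0.  -0.4]
cam,corners [[ 569.9 -376.7  217.4]
 [ 696.6 -386.3  226.5]
 [ 442.8 -375.7  226.5]
 [ 699.2 -325.8   57. ]
 [ 445.4 -315.1   57. ]]
aim yaw -1.587353823105826 dist 511.03804864732587
```

```bash
cat >> m.py <<'E'
if __name__=="__main__":
    print(np.round(q,4))
    Tinv=lambda uv:((uv-[195,125]+.5)*4-.5)
    print("top crop corners pred",Tinv(proj(f,X)), "back top",Tinv(proj(f,tab(q,[[-15,127,90],[-15,-127,90]]))))
    print("foot left edge meas",at_z(f,*T(583,213),12), "scene foot bottom",at_z(g,*S(225,334),6),"left",at_z(g,*S(147,295),6),"right",at_z(g,*S(303,285),6))
    im=f["frame"][:,:,::-1].copy()
    im=cv2.resize(im[125:250,195:395],None,fx=4,fy=4,interpolation=cv2.INTER_CUBIC)
    a=np.linspace(0,6.28,60)
    for p in Tinv(proj(f,np.c_[q[0]+80*np.cos(a),q[1]+80*np.sin(a),0*a+12])): cv2.circle(im,tuple(int(v) for v in p),1,(0,255,0),-1)
    for p in Tinv(proj(f,X)): cv2.circle(im,tuple(int(v) for v in p),3,(255,0,255),-1)
    tp=np.array([431.7,-147.,12]); 
    cv2.imwrite("pics/ov.png",im)
E
python3 m.py|tail -12
```

```text
[ 442.8 -375.7  226.5]
 [ 699.2 -325.8   57. ]
 [ 445.4 -315.1   57. ]]
aim yaw -1.587353823105826 dist 511.03804864732587
[ 570.9 -352.    -1.6    0.3]
top crop corners pred [[747.  181.5]
 [752.1  43. ]
 [757.4 319.7]
 [642.   83.5]
 [644.7 329.2]] back top [[764.8  44.5]
 [770.4 320.2]]
foot left edge meas [ 571.9 -267.4   12. ] scene foot bottom [ 606.2 -272.2    6. ] left [ 645.1 -371.9    6. ] right [ 505. -306.    6.]
```

View pics/ov.png

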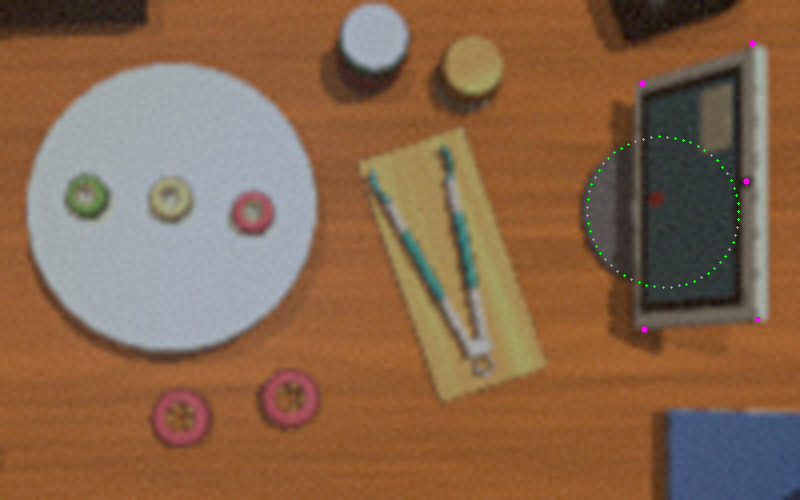

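The fit holds: foot near (571,-352), tilt near 0.34 and yaw near the aim yaw. The on-stand pink is about 44 px across in the crop against about 60 px for the two on the counter, so it is the 42 mm one. I'll refit with the top-view corners added and work out the first move.

```bash
cat > go.py <<'E'
import sys; from h import *
def plan(x,y,z,yaw=None):
    s=arm.read_state(); R=Ro.from_quat(s["tcp_rot"]).as_matrix(); p=np.array(s["tool_pos"])
    d=R.T@(np.array([x,y,z])-p); a=np.degrees(np.arctan2(R[1,2],R[0,2]))
    print("t",s["clock"],"pos",p.round(1),"F",s["force"].round(1),"open",round(s["opening"],1),"j",s["qpos"].round(2))
    print("tool x",R[:,0].round(3),"y",R[:,1].round(3),"z",R[:,2].round(3),"jaw yaw",round(a,2))
    if yaw is not None:
        t=-((yaw-a+90)%180-90); print("turn about tool x",round(t,2),"(other:",round(t-np.sign(t)*180,1),")"); 
    print("shift tool mm",d.round(1))
plan(*map(float,sys.argv[1:]))
E
cat > fit2.py <<'E'
from m import *
Q=np.array([[-29,127,-90],[-29,-127,-90],[-15,127,90],[-15,-127,90]],float)
mq=np.array([T(638,85),T(637,328),T(763,45),T(769,321)])
def res2(q):
    a=q[2]; e=at_z(f,*T(583,213),12)[:2]
    return np.r_[res(q),(proj(f,tab(q,Q))-mq).ravel(),0.3*(np.hypot(*(e-q[:2]))-80)]
b=least_squares(res2,q,loss='soft_l1'); print("\nREFIT",b.x[:2],np.round(b.x[2:],4).tolist(),b.fun)
E
python3 fit2.py|tail -4; python3 go.py 571 -460 231 -0.9
```

```text
aim yaw -1.587353823105826 dist 511.03804864732587

REFIT [ 571.3 -348.6] [-1.6177, 0.3758] [ 0.5  0.1 -0.1  0.   0.2 -0.9  0.1  0.4  0.6  0.8 -0.2 -0.4 -0.1 -0.6
  0.5  0.2  0.4 -0.1 -0.  -0.2  0.4]
t 0.1 pos [ 325.4 -647.4  230.5] F [ 0.6 -0.8 -0.2] open 85.2 j [ 1.03  0.6  -0.    1.6   0.    0.94 -0.08]
tool x [-0.001  0.001 -1.   ] y [ 0.893  0.449 -0.   ] z [ 0.449 -0.893 -0.001] jaw yaw -63.31
turn about tool x -62.41 (other: 117.6 )
shift tool mm [ -0.5 303.6 -57.1]
```

>>> carry_out(moves=[[[0,0.0304,-0.0057,0,0],[0,0.0304,-0.0057,0,0],[0,0.0304,-0.0057,0,0],[0,0.0304,-0.0057,0,0],[0,0.0304,-0.0057,0,0],[0,0.0304,-0.0057,0,0],[0,0.0304,-0.0057,0,0],[0,0.0304,-0.0057,0,0],[0,0.0304,-0.0057,0,0],[0,0.0304,-0.0057,0,0],[0,0,0,-6.93,0],[0,0,0,-6.93,0],[0,0,0,-6.93,0],[0,0,0,-6.93,0],[0,0,0,-6.93,0],[0,0,0,-6.93,0],[0,0,0,-6.93,0],[0,0,0,-6.93,0],[0,0,0,-6.93,0],[0,0,0,0,0]]])

```text
clock: 1.77
tool_pos: [571.2, -460.4, 230.6]
tcp_rot: [0.004, 0.707, -0.004, 0.707]
force: [-0.3, -0.1, 0.1]
opening: 85.5
```

```bash
python3 go.py 571 -460 180 -0.91
```

```text
t 1.7667 pos [ 571.2 -460.4  230.6] F [-0.3 -0.1  0.1] open 85.5 j [ 0.78  0.63 -0.3   1.56  0.21  0.98  0.41]
tool x [-0.001  0.001 -1.   ] y [0.011 1.    0.001] z [ 1.    -0.011 -0.001] jaw yaw -0.65
turn about tool x 0.26 (other: -179.7 )
shift tool mm [50.6  0.4 -0.1]
```

>>> carry_out(moves=[[[0.017,0,0,0.26,0],[0.017,0,0,0,0],[0.016,0,0,0,0],[0,0.01,0,0,0],[0,0.01,0,0,0],[0,0.01,0,0,0],[0,0.01,0,0,0],[0,0.006,0,0,0],[0,0.005,0,0,0],[0,0.004,0,0,0],[0,0.004,0,0,0],[0,0.004,0,0,0],[0,0.004,0,0,0],[0,0.004,0,0,0],[0,0.004,0,0,0],[0,0.003,0,0,0],[0,0.003,0,0,0],[0,0.003,0,0,0],[0,0,0,0,0]]])

```text
clock: 3.35
tool_pos: [573.4, -375.2, 180.9]
tcp_rot: [0.007, 0.707, -0.007, 0.707]
force: [1.2, -1.2, -0.2]
opening: 85.1
```

```bash
python3 go.py 571 -371 180 -0.91
python3 - <<'E'
from h import *
g=grab("scene"); np.save("scene1.npy",g,allow_pickle=True); save(g,"sc1.png",(130,80,260,210),4.5)
E
```

```text
t 3.35 pos [ 573.4 -375.2  180.9] F [ 1.2 -1.2 -0.2] open 85.1 j [ 0.68  0.62 -0.29  1.73  0.22  0.83  0.27]
tool x [-0.001  0.001 -1.   ] y [0.02  1.    0.001] z [ 1.    -0.02  -0.001] jaw yaw -1.15
turn about tool x -0.24 (other: 179.8 )
shift tool mm [ 0.9  4.2 -2.5]
```

View pics/sc1.png

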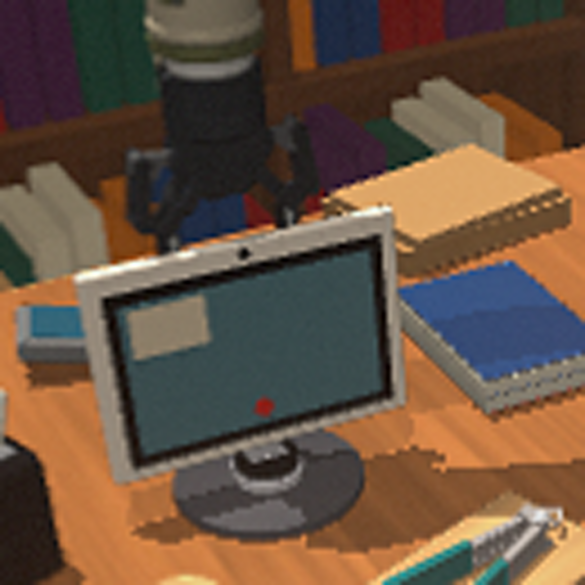

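```bash
cat > ft.py <<'E'
from h import *; from m import tab,P
from scipy.optimize import least_squares
def fit(file,off,s,pts,top=None):
    g=np.load(file,allow_pickle=True).item()
    m=(np.array(pts)+.5)/s-.5+off
    b=least_squares(lambda a:(proj(g,tab([571.3,-348.6,*a],P))-m).ravel(),[-1.6,.1],loss='soft_l1')
    a=b.x; d=np.array([579.4-571.3,158.9+348.6]); 
    print("yaw,tilt",a.round(4).tolist(),"res px",b.fun.round(1),"sideways mm",round(-d[0]*np.sin(a[0])+d[1]*np.cos(a[0]),1))
    print((proj(g,tab([571.3,-348.6,*a],P))-off+.5)*s-.5)
E
python3 - <<'E'|tail -8
from ft import *
fit("scene1.npy",[130,80],4.5,[(244,253),(79,284),(391,213),(117,483),(404,404)])
E
```

```text
[ 445.4 -315.1   57. ]]
aim yaw -1.587353823105826 dist 511.03804864732587
yaw,tilt [-1.6208, 0.0063] res px [ 0.7  0.7  0.3 -0.5  1.3 -0.9  0.1  0.5  0.6 -0.3] sideways mm -17.3
[[246.9 256.2]
 [ 80.2 281.8]
 [397.  209. ]
 [117.4 485. ]
 [406.6 402.7]]
```

>>> carry_out(moves=[[[0,-0.006,0,0,0],[0,-0.012,0,0,0],[0,-0.012,0,0,0],[0,-0.01,0,0,0],[-0.0275,0,0,0,0],[-0.0275,0,0,0,0],[-0.0275,0,0,0,0],[-0.0275,0,0,0,0],[0,0.0333,-0.0059,0,0],[0,0.0333,-0.0059,0,0],[0,0.0333,-0.0059,0,0],[0,0.0333,-0.0059,0,0],[0,0.0333,-0.0059,0,0],[0,0.0333,-0.0059,0,0],[0,0.0333,-0.0059,0,0],[0,0.0333,-0.0059,0,0],[0,0.0333,-0.0059,0,0],[0,0,0,0,0]]])

```text
clock: 4.9
tool_pos: [525.3, -109.7, 291.9]
tcp_rot: [0.006, 0.707, -0.004, 0.707]
force: [0.8, 0.4, -0.3]
opening: 85.6
```

>>> carry_out(moves=[[[0,0,0,7.1,0],[0,0,0,7.1,0],[0,0,0,7.1,0],[0,0,0,7.1,0],[0,0,0,7.1,0],[0,0,0,7.1,0],[0,0,0,7.1,0],[0,0,0,7.1,0],[0,0,0,7.1,0],[0,0,0,7.1,0],[0,0,0,0.8,0],[0,0,0,0,0]]])

```text
clock: 5.9
tool_pos: [526.0, -116.3, 291.3]
tcp_rot: [0.42, 0.569, -0.42, 0.569]
force: [-0.7, -0.1, -0.0]
opening: 85.4
```

```bash
python3 go.py 525.6 -115 60 -72.9
python3 - <<'E'
from h import *
g=grab("scene"); np.save("scene2.npy",g,allow_pickle=True); save(g,"sc2.png",(130,110,290,235),5)
E
```

```text
t 5.9 pos [ 526.  -116.3  291.3] F [-0.7 -0.1 -0. ] open 85.4 j [ 0.19  0.31 -0.1   1.95  0.04  0.88 -1.2 ]
tool x [-0. -0. -1.] y [ 0.956  0.294 -0.   ] z [ 0.294 -0.956  0.   ] jaw yaw -72.89
turn about tool x 0.01 (other: -180.0 )
shift tool mm [ 2.313e+02  1.000e-01 -1.400e+00]
```

View pics/sc2.png

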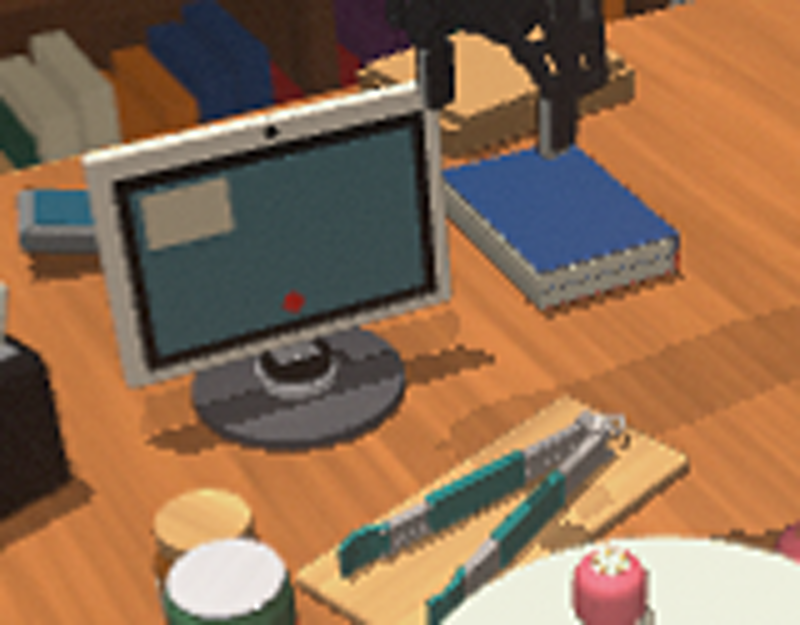

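```bash
python3 - <<'E'|tail -16
from ft import *; from m import T,f
fit("scene2.npy",[130,110],5,[(272,131),(87,162),(432,90),(130,386),(450,300)])
t=np.array([at_z(f,*T(*p),36)[:2] for p in[(443,297),(404,238),(473,288),(456,215)]])
print("top  near mid",(t[0]+t[2])/2,"far mid",(t[1]+t[3])/2,"len L,R",np.hypot(*(t[1]-t[0])),np.hypot(*(t[3]-t[2])))
g=np.load("scene2.npy",allow_pickle=True).item()
S2=lambda x,y:((x+.5)/5-.5+130,(y+.5)/5-.5+110)
for z in(30,38):
    t=np.array([at_z(g,*S2(*p),z)[:2] for p in[(558,478),(497,545),(523,463),(428,503)]])
    print("scene",z,"near mid",(t[0]+t[2])/2,"far mid",(t[1]+t[3])/2,"len",np.hypot(*(t[1]-t[0])),np.hypot(*(t[3]-t[2])))
E
```

```text
tablet [ 570.9 -352. ] [-1.6  0.3] res [ 0.5  0.  -0.   0.   0.1 -1.  -0.2  0.1 -0.1  0.4 -0.  -0.4]
cam,corners [[ 569.9 -376.7  217.4]
 [ 696.6 -386.3  226.5]
 [ 442.8 -375.7  226.5]
 [ 699.2 -325.8   57. ]
 [ 445.4 -315.1   57. ]]
aim yaw -1.587353823105826 dist 511.03804864732587
yaw,tilt [-1.6367, 0.0146] res px [ 0.4  0.6  0.2 -0.2  2.  -1.5 -0.   0.4  0.7 -0.2] sideways mm -25.3
[[274.  134. ]
 [ 87.8 161.1]
 [441.9  82.6]
 [129.8 387.8]
 [453.3 298.9]]
top  near mid [ 489.6 -129.6] far mid [ 559.1 -103.3] len L,R 73.07776152039519 77.8370441623289
scene 30 near mid [ 490.  -130.1] far mid [ 563.1 -108.3] len 80.39403760137299 76.16294348295591
scene 38 near mid [ 495.2 -121.3] far mid [567.5 -99.7] len 79.52334947323511 75.33807919359845
```

Tablet after letting go: tilt about 0.01, sideways about −20 mm, both well inside the limits. The sleeve centre is at (525,-116.5), right under the tool, so I'll descend over the tongs.

>>> carry_out(moves=[[[0.035,0,0,0,0],[0.035,0,0,0,0],[0.035,0,0,0,0],[0.035,0,0,0,0],[0.035,0,0,0,0],[0.035,0,0,0,0],[0.025,0,0,0,0],[0.015,0,0,0,0],[0.01,0,0,0,0],[0.008,0,0,0,0],[0.007,0,0,0,0],[0,0,0,0,0],[0,0,0,0,0]]], squeeze=20)

```text
clock: 7.03
tool_pos: [526.0, -115.7, 16.7]
tcp_rot: [0.421, 0.568, -0.42, 0.569]
force: [0.4, 1.3, 0.3]
opening: 85.2
```

>>> carry_out(moves=[[[0,0,0,0,40],[0,0,0,0,60],[0,0,0,0,75],[0,0,0,0,85],[0,0,0,0,85],[0,0,0,0,85],[0,0,0,0,85],[0,0,0,0,85]]], squeeze=20)

```text
clock: 7.7
tool_pos: [526.5, -116.0, 17.3]
tcp_rot: [0.421, 0.568, -0.42, 0.569]
force: [-0.3, -1.6, 7.6]
opening: 57.1
```

>>> carry_out(moves=[[[-0.001,0,0,0,92],[-0.001,0,0,0,96],[-0.001,0,0,0,100],[0,0,0,0,100],[0,0,0,0,100],[0,0,0,0,100]]])

```text
clock: 8.2
tool_pos: [525.7, -115.5, 19.2]
tcp_rot: [0.421, 0.569, -0.421, 0.568]
force: [-0.0, -0.1, -1.4]
opening: 52.1
```

>>> carry_out(moves=[[[-0.004,0,0,0,100],[-0.008,0,0,0,100],[-0.012,0,0,0,100],[-0.015,0,0,0,100],[-0.015,0,0,0,100],[-0.015,0,0,0,100],[-0.015,0,0,0,100],[-0.015,0,0,0,100],[-0.015,0,0,0,100],[-0.015,0,0,0,100],[-0.012,0,0,0,100],[-0.008,0,0,0,100],[-0.004,0,0,0,100],[0,0,0,0,100],[0,0,0,0,100],[0,0,0,0,100]]])

```text
clock: 9.53
tool_pos: [525.3, -115.5, 171.7]
tcp_rot: [0.42, 0.569, -0.421, 0.568]
force: [0.2, 0.3, -1.9]
opening: 51.7
```

```bash
python3 go.py 473.5 89 172 -97.1
python3 - <<'E'
from h import *
g=grab("scene"); np.save("scene3.npy",g,allow_pickle=True); 
f=grab("top"); np.save("top3.npy",f,allow_pickle=True)
save(g,"a.png",(150,120,350,270),2.9);save(f,"b.png",(230,120,360,260),4)
a=cv2.imread("pics/a.png");b=cv2.imread("pics/b.png")[:435,:]
b=cv2.resize(b[:,60:],(220*2//2+0,int(435*220/460)));
cv2.imwrite("pics/c3.png",np.hstack([a,np.vstack([b,np.zeros((a.shape[0]-b.shape[0],b.shape[1],3),np.uint8)])]));print(a.shape,b.shape)
E
```

```text
t 9.5333 pos [ 525.3 -115.5  171.7] F [ 0.2  0.3 -1.9] open 51.7 j [ 0.18  0.46 -0.09  2.08  0.07  0.61 -1.24]
tool x [-0.001  0.    -1.   ] y [ 0.956  0.292 -0.001] z [ 0.292 -0.956 -0.   ] jaw yaw -73.0
turn about tool x 24.1 (other: -155.9 )
shift tool mm [  -0.3   10.2 -210.7]
(435, 580, 3) (208, 220, 3)
```

View pics/c3.png

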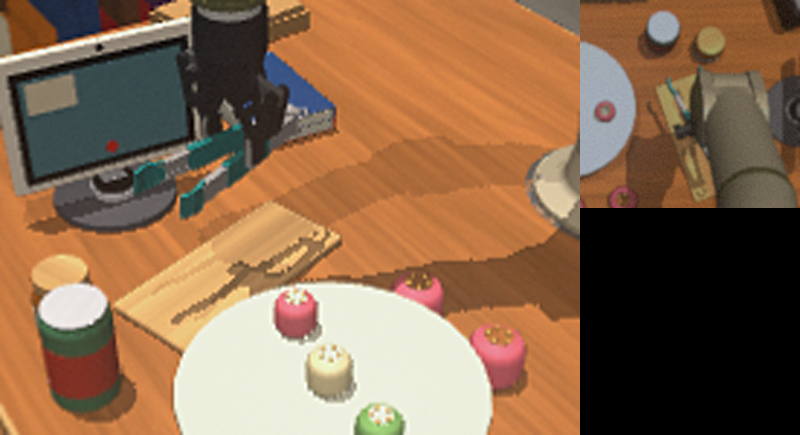

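Run:
```python
from h import *
g=np.load("scene3.npy",allow_pickle=True).item()
ax=np.array([.956,.292]);n=np.array([-.292,.956]);piv=np.array([525.3,-115.5])-ax*99.5
for lab,l,w in[("L tip",212,35),("R tip",212,-35),("L sleeve140",138,26),("R sleeve140",138,-26),("loop",-33,0)]:
    for z in(164.5,192.5):
        p=piv+l*ax+w*n; print(lab,z,((proj(g,[*p,z])[0]-[150,120]+.5)*2.9-.5).round(0))
save(g,"tz.png",(190,150,270,205),10)
```

```text
L tip 164.5 [181. 223.]
L tip 192.5 [179. 199.]
R tip 164.5 [133. 196.]
R tip 192.5 [130. 173.]
L sleeve140 164.5 [226. 187.]
L sleeve140 192.5 [225. 165.]
R sleeve140 164.5 [190. 169.]
R sleeve140 192.5 [189. 147.]
loop 164.5 [311. 115.]
loop 192.5 [312.  94.]
```

View pics/tz.png

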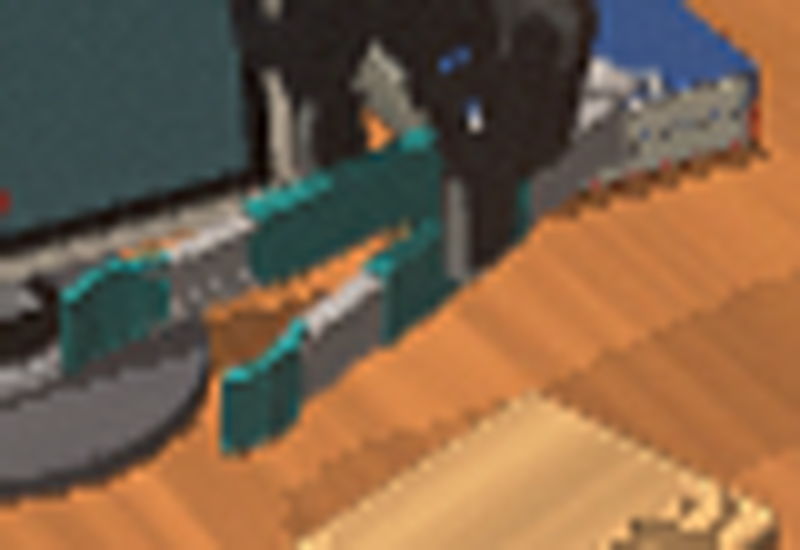

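>>> carry_out(moves=[[[0,0,-0.006,0,100],[0,0.0005,-0.012,0,100],[0,0.001,-0.017,0,100],[0,0.001,-0.02,0,100],[0,0.001,-0.02,0,100],[0,0.001,-0.02,0,100],[0,0.001,-0.02,0,100],[0,0.001,-0.02,0,100],[0,0.001,-0.02,0,100],[0,0.001,-0.02,0,100],[0,0.001,-0.017,0,100],[0,0,-0.012,0,100],[0,0,-0.0073,0,100],[0,0,0,3,100],[0,0,0,5,100],[0,0,0,5,100],[0,0,0,5,100],[0,0,0,4,100],[0,0,0,2.1,100],[0,0,0,0,100]]])

```text
clock: 11.3
tool_pos: [472.6, 89.6, 172.2]
tcp_rot: [-0.53, -0.468, 0.53, -0.468]
force: [1.3, -0.2, -1.5]
opening: 51.6
```

```bash
python3 go.py 472.7 89.4 112 -97.1
python3 - <<'E'
from h import *
g=grab("scene"); np.save("scene4.npy",g,allow_pickle=True); 
f=grab("top"); np.save("top4.npy",f,allow_pickle=True)
save(g,"a.png",(200,150,330,280),4.4);save(f,"b.png",(195,130,290,240),4)
a=cv2.imread("pics/a.png");b=cv2.imread("pics/b.png")
b=cv2.resize(b,(228,264))
cv2.imwrite("pics/c4.png",np.hstack([a,np.vstack([b,np.zeros((a.shape[0]-b.shape[0],b.shape[1],3),np.uint8)])]))
E
```

```text
t 11.3 pos [472.6  89.6 172.2] F [ 1.3 -0.2 -1.5] open 51.6 j [-0.33  0.4   0.04  2.21 -0.03  0.53 -1.97]
tool x [-0. -0. -1.] y [ 0.992 -0.125 -0.   ] z [-0.125 -0.992  0.   ] jaw yaw -97.18
turn about tool x -0.08 (other: 179.9 )
shift tool mm [60.2  0.1  0.2]
```

View pics/c4.png

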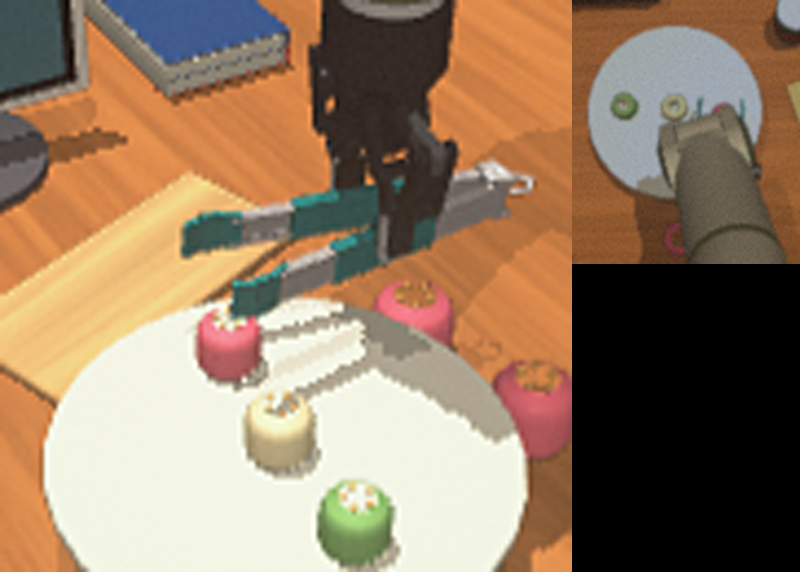

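Run:
```python
from h import *
f=np.load("top4.npy",allow_pickle=True).item();g=np.load("scene4.npy",allow_pickle=True).item()
im=f["frame"].astype(int); # teal mask near tips
m=(im[:,:,1]-im[:,:,0]>25)&(im[:,:,2]-im[:,:,0]>15)
ys,xs=np.nonzero(m[160:185,235:285]); 
for lo,hi in((235,257),(257,285)):
    k=(xs+235>=lo)&(xs+235<hi); 
    if k.any(): print(k.sum(),"u",(xs[k]+235).mean(),"v range",ys[k].min()+160,ys[k].max()+160, at_z(f,(xs[k]+235).mean(),ys[k].min()+160,190), at_z(f,(xs[k]+235).mean(),(ys[k]+160).mean(),190))
G=lambda x,y:((x+.5)/4.4-.5+200,(y+.5)/4.4-.5+150)
for n,p in(("R tip top",(184,222)),("L tip top",(235,285))): print(n,at_z(g,*G(*p),193))
for n,p in(("R tip bot",(184,255)),("L tip bot",(235,315))): print(n,at_z(g,*G(*p),165))
ax=np.array([.992,-.125]);n=np.array([.125,.992]);t=np.array([472.6,89.6])
print("pred tips L,R",t+112.5*ax+33*n,t+112.5*ax-33*n,"jaw",t+93.5*ax)
```

```text
8 u 247.375 v range 171 177 [584.20061833 114.61031365 190.        ] [572.88706371 114.85687125 190.        ]
11 u 265.54545454545456 v range 172 178 [578.50757041  46.87211686 190.        ] [567.89182167  47.15935802 190.        ]
R tip top [579.12747602  41.90581805 193.        ]
L tip top [585.35938987 109.26418833 193.        ]
R tip bot [577.85560655  39.6228456  165.        ]
L tip bot [581.87237932 104.70590456 165.        ]
pred tips L,R [588.325  108.2735] [580.075   42.8015] jaw [565.352   77.9125]
```

>>> carry_out(moves=[[[0.005,0,0,0,100],[0.009,0,0,0,100],[0.01,0,0,0,100],[0.01,0,0,0,100],[0.008,0,0,0,100],[0.006,0,0,0,100],[0.005,0,0,0,100],[0.004,0,0,0,100],[0.003,0,0,0,100],[0,0,0,0,100],[0,0,0,0,100]]])

```text
clock: 12.32
tool_pos: [473.1, 89.3, 112.3]
tcp_rot: [0.53, 0.468, -0.53, 0.468]
force: [0.5, -0.0, -1.9]
opening: 51.8
```

```bash
python3 go.py 472.7 89.4 112 -97.1
python3 - <<'E'
from h import *
g=grab("scene"); np.save("scene5.npy",g,allow_pickle=True); save(g,"c5.png",(215,175,315,255),7)
E
```

```text
t 12.3167 pos [473.1  89.3 112.3] F [ 0.5 -0.  -1.9] open 51.8 j [-0.32  0.51  0.02  2.26 -0.03  0.38 -1.97]
tool x [ 0. -0. -1.] y [ 0.992 -0.124  0.   ] z [-0.124 -0.992  0.   ] jaw yaw -97.1
turn about tool x 0.0 (other: -180.0 )
shift tool mm [ 0.3 -0.4 -0. ]
```

View pics/c5.png

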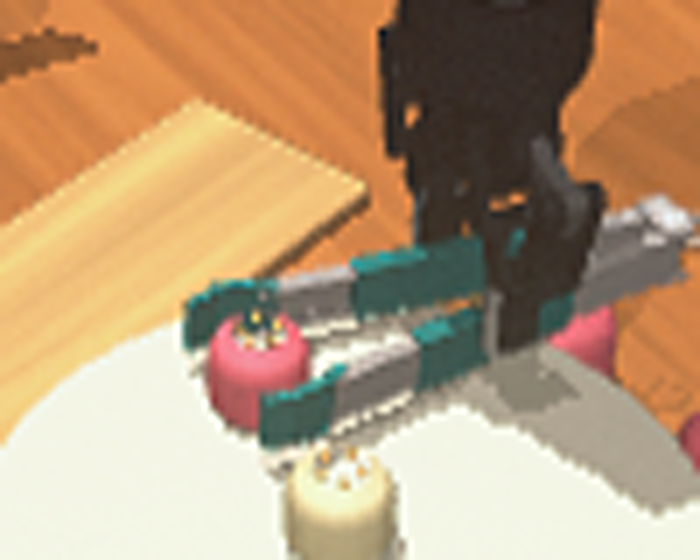

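The fizzer stands between the two open jaws (pink at (259,370) in the crop, tips at (187,325) and (262,420)), slightly toward the tips. I'll compare it with the projection before squeezing.

Run:
```python
from h import *
g=np.load("scene5.npy",allow_pickle=True).item(); im=g["frame"].astype(int)
C=lambda X:((proj(g,X)-[215,175]+.5)*7-.5).round(0)
# pink mask
m=((im[:,:,0]-im[:,:,1]>60)&(im[:,:,2]-im[:,:,1]>5))[175:255,215:262]
ys,xs=np.nonzero(m); print("mask crop bbox",xs.min()*7,xs.max()*7+7,ys.min()*7,ys.max()*7+7)
a=np.linspace(0,2*np.pi,40)
for c in((565.5,77.8),(561,81)):
    o=np.vstack([np.c_[c[0]+21*np.cos(a),c[1]+21*np.sin(a),0*a+z] for z in(106,126)]); o=np.vstack([o,[[*c,138]]])
    q=C(o); print(c,"pred bbox",q.min(0),q.max(0),"top",q[-1])
ax=np.array([.992,-.124]);n=np.array([.124,.992]);t=np.array([473.1,89.3])
for l in(112.5,):
  for w in(33,-33):
    p=t+l*ax+w*n; print("tip",w,C([[*p,133],[*p,105]]).tolist())
# cream, before/after
f=np.load("scene0.npy",allow_pickle=True).item()["frame"].astype(int)
print("cream region diff",np.abs(f[235:262,255:275]-im[235:262,255:275]).mean())
```

```text
mask crop bbox 210 308 322 385
(565.5, 77.8) pred bbox [212. 315.] [318. 423.] top [266. 326.]
(561, 81) pred bbox [226. 315.] [332. 423.] top [280. 327.]
tip 33 [[257.0, 401.0], [256.0, 455.0]]
tip -33 [[186.0, 300.0], [187.0, 352.0]]
cream region diff 17.87469135802469
```

>>> carry_out(moves=[[[0,0.0015,0,0,100],[0,0.0015,0,0,100],[0,0,0,0,108],[0,0,0,0,114],[0,0,0,0,120],[0,0,0,0,126],[0,0,0,0,132],[0,0,0,0,138],[0,0,0,0,145],[0,0,0,0,160],[0,0,0,0,200],[0,0,0,0,255],[0,0,0,0,255],[0,0,0,0,255],[0,0,0,0,255],[0,0,0,0,255]]], squeeze=28)

```text
clock: 13.7
tool_pos: [475.9, 88.9, 112.2]
tcp_rot: [-0.53, -0.468, 0.53, -0.468]
force: [-0.7, -0.3, -0.5]
opening: 40.5
```

>>> carry_out(moves=[[[-0.002,0,0,0,255],[-0.003,0,0,0,255],[-0.004,0,0,0,255],[-0.005,0,0,0,255],[-0.006,0,0,0,255],[-0.008,0,0,0,255],[-0.01,0,0,0,255],[-0.01,0,0,0,255],[-0.01,0,0,0,255],[-0.01,0,0,0,255],[-0.01,0,0,0,255],[-0.008,0,0,0,255],[-0.006,0,0,0,255],[-0.003,0,0,0,255],[0,0,0,0,255],[0,0,0,0,255],[0,0,0,0,255],[0,0,0,0,255]]])

```text
clock: 15.2
tool_pos: [475.7, 88.9, 206.8]
tcp_rot: [-0.53, -0.468, 0.53, -0.468]
force: [-0.5, 0.1, -1.8]
opening: 40.6
```

```bash
python3 go.py 473 -83 207 -97.1
python3 - <<'E'
from h import *
g=grab("scene"); np.save("scene6.npy",g,allow_pickle=True); im=g["frame"].astype(int)
m=((im[:,:,0]-im[:,:,1]>60)&(im[:,:,2]-im[:,:,1]>5)).astype(np.uint8)
n,l,s,c=cv2.connectedComponentsWithStats(m)
for i in range(1,n):
    if s[i,4]>25: print(s[i],c[i].round(1))
ax=np.array([.992,-.124]);j=np.array([475.9,88.9])+93*ax;print("expected fizzer",j,proj(g,[[*j,195],[*j,214],[*j,233]]))
E
```

```text
t 15.2 pos [475.7  88.9 206.8] F [-0.5  0.1 -1.8] open 40.6 j [-0.33  0.35  0.04  2.17 -0.02  0.63 -1.97]
tool x [-0.001 -0.    -1.   ] y [ 0.992 -0.124 -0.001] z [-0.124 -0.992  0.   ] jaw yaw -97.1
turn about tool x 0.0 (other: -180.0 )
shift tool mm [ -0.2  18.5 170.9]
[245 194  15  10  72] [251.6 199. ]
[285 215  18  11  77] [294.3 220.6]
[315 236  16  10  80] [322.5 241. ]
[173 337  36  20  41] [190.1 346.6]
expected fizzer [568.156  77.368] [[251.95068625 205.06622158]
 [252.05508185 199.34842559]
 [252.16211654 193.48654815]]
```

>>> carry_out(moves=[[[0,0.001,0.004,0,255],[0,0.002,0.008,0,255],[0,0.003,0.012,0,255],[0,0.003,0.0135,0,255],[0,0.003,0.0135,0,255],[0,0.003,0.0135,0,255],[0,0.003,0.0135,0,255],[0,0.003,0.0135,0,255],[0,0.003,0.0135,0,255],[0,0.003,0.0135,0,255],[0,0.003,0.0135,0,255],[0,0.003,0.0135,0,255],[0,0.002,0.011,0,255],[0,0.002,0.008,0,255],[0,0.001,0.004,0,255],[0,0,0,0,255],[0,0,0,0,255],[0,0,0,0,255],[0,0,0,0,255],[0,0,0,0,255]]])

```text
clock: 16.92
tool_pos: [492.9, -82.4, 207.3]
tcp_rot: [0.53, 0.468, -0.53, 0.468]
force: [-0.8, 0.1, -2.4]
opening: 40.1
```

```bash
python3 go.py 492.7 -83 207 -97.1
python3 - <<'E'
from h import *
g=grab("scene"); np.save("scene7.npy",g,allow_pickle=True)
save(g,"c7.png",(140,100,300,220),5)
ax=np.array([.992,-.124]);j=np.array(arm.read_state()["tool_pos"])[:2]+93*ax;print("expected fizzer",j,(proj(g,[[*j,195],[*j,214],[*j,233]])-[140,100])*5)
E
```

```text
t 16.9167 pos [492.9 -82.4 207.3] F [-0.8  0.1 -2.4] open 40.1 j [ 0.01  0.37  0.06  2.14 -0.03  0.64 -1.6 ]
tool x [-0.  0. -1.] y [ 0.992 -0.123 -0.   ] z [-0.123 -0.992 -0.   ] jaw yaw -97.04
turn about tool x 0.06 (other: -179.9 )
shift tool mm [ 0.3 -0.1  0.7]
expected fizzer [585.15349467 -94.0090917 ] [[378.5657467  382.04090203]
 [377.03125829 354.86419388]
 [375.46596386 327.08318743]]
```

View pics/c7.png

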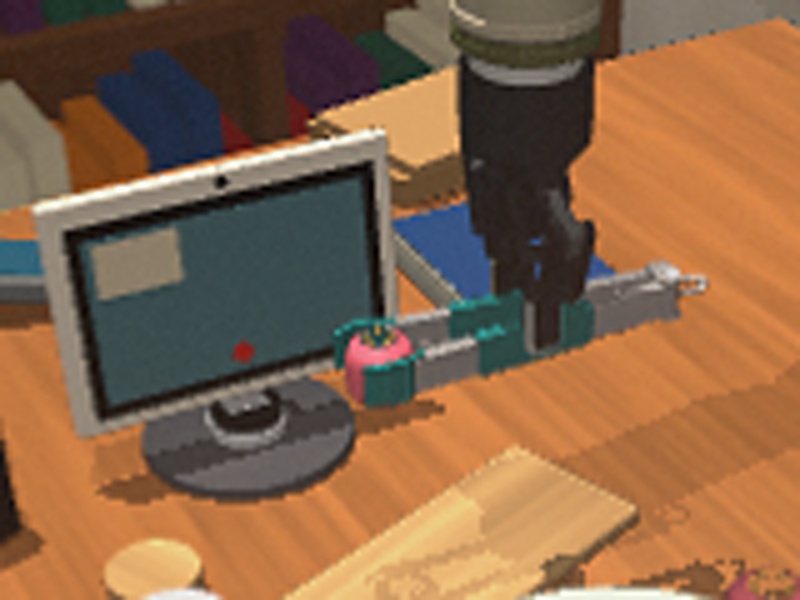

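The fizzer is between the jaws at (378,362), as predicted, and the camera dot is at (221,182). Last numeric checks: tablet fit, and whether the cream and green fizzers moved.

```bash
python3 - <<'E'|tail -9
from ft import *
fit("scene7.npy",[140,100],5,[(221,182),(36,212),(387,136),(82,436),(402,347)])
for n in("scene0.npy","scene7.npy"):
    im=np.load(n,allow_pickle=True).item()["frame"].astype(int)
    gm=(im[:,:,1]-im[:,:,0]>30)&(im[:,:,1]-im[:,:,2]>30); gm[:240]=0;gm[290:]=0;gm[:,:260]=0;gm[:,310:]=0
    cm=(im[:,:,0]-im[:,:,2]>25)&(im[:,:,0]>120); cm[:230]=0;cm[262:]=0;cm[:,:250]=0;cm[:,278:]=0
    for k in(gm,cm): y,x=np.nonzero(k); print(n,x.mean().round(1),y.mean().round(1),len(x))
E
python3 go.py 492.7 -83 207|head -1
```

```text
[[223.7 183.4]
 [ 38.  211.1]
 [390.8 131.4]
 [ 80.6 438.8]
 [403.1 348.4]]
scene0.npy 280.2 266.6 89
scene0.npy 261.7 245.4 360
scene7.npy 280.3 266.6 94
scene7.npy 263.6 248.8 276
t 16.9667 pos [492.9 -82.5 207.3] F [ 0.1 -0.3 -1.6] open 40.3 j [ 0.01  0.37  0.06  2.14 -0.03  0.64 -1.6 ]
```

```bash
python3 - <<'E'|tail -4
from ft import *
fit("scene7.npy",[140,100],5,[(221,182),(36,212),(387,136),(82,436),(402,347)])
A=np.load("scene0.npy",allow_pickle=True).item()["frame"];B=np.load("scene7.npy",allow_pickle=True).item()["frame"]
t=A[238:258,254:276]; r=cv2.matchTemplate(B[228:268,244:286],t,cv2.TM_CCOEFF_NORMED); print("cream shift",np.array(cv2.minMaxLoc(r)[3])-10,r.max())
E
python3 - <<'E'|grep yaw,
import sys; sys.path.insert(0,".")
import os; os.chdir(".")
from ft import *
fit("scene7.npy",[140,100],5,[(221,182),(36,212),(387,136),(82,436),(402,347)])
E
```

```text
[390.8 131.4]
 [ 80.6 438.8]
 [403.1 348.4]]
cream shift [0 0] 0.9970048
yaw,tilt [-1.6283, 0.0221] res px [ 0.5  0.3  0.4 -0.2  0.8 -0.9 -0.3  0.6  0.2  0.3] sideways mm -21.1
```

Everything is within limits: tilt 0.02 rad, aim 21 mm off, cream and green unmoved, and the grip opening steady at 40 mm. I'm handing in.

```bash
python3 -c "
from cell import arm
print(arm.close_job())"
```

```text
the job is handed in; nothing more can be done
None
```

The job is handed in at about 17 s on the robot's clock, with the robot holding the pink fizzer up in the tongs. No verdict is reported.

- **Tablet:** I pushed the rim from behind with both open fingers until it stood upright, then let go. The last image fit gave a tilt of about 0.02 rad. The aim was about 21 mm off the stand's middle; it was already about this far off at the start, within the 60 mm limit, so I did not swivel it further.
- **Tongs and fizzer:** I picked up the tongs about 100 mm from the pivot and closed them on the 42 mm pink fizzer on the stand, not the two larger ones on the counter. They gripped at 28 N with an opening of about 40 mm.
- **Final position:** The fizzer is at about (585, -94) mm with its underside near 195 mm. That puts it about 25 cm straight in front of the camera, with its underside about 17 mm below the lens. The last picture shows it where predicted.
- **Other fizzers:** Green did not move (its image centre shifted by 0.1 px). For cream, a colour-mask check disagreed by about 3 px, probably because it had picked up the pink fizzer in the first picture. Template matching then showed no shift.
- **Other checks:** The tablet aim readings differed by about 8 mm between fits (-17 to -25 mm), all within the limit. I did not measure candle, tin, mug, lotion or books at the end, but no move went near them.

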